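# Sound the arched slate on its spring rest

## Task

Sound the arched slate gable (straight foot, rounded top) that lies on one of the three spring rests: with the fingertips press lightly on its top face, within 2 cm or so of its middle, until the pad under it has clearly sunk (about 5 mm) but without leaning on it hard, then let it come up again and withdraw the hand well clear above it, more than a hand's breadth. Leave it lying on its rest, do not pick it up, and touch neither the two straight-edged slates on the other rests nor the second arched slate lying flat on the bench nor the tools.

Things in the scene. Friction and masses are not known exactly. Their poses are not given: they have to be found in the camera images.
- arched_mid (a point): the slate to be sounded: dark loose gable blank 129 x 118 x 8 mm, a straight foot and a rounded (arched) top, lying flat on a spring rest; this point is the centre of its top face, about 51 mm above the bench at rest; z up
- rest_a_pad (a joint): how far the pad under the arched slate has sunk, m: 0 at rest, 0.008 at its stop; a spring lifts it. Rest: fixed wooden base 150 x 130 x 18 mm, on it four springs and a cork-topped pad 100 x 90 mm whose top is 43 mm above the bench. A press of about 2.5 to 4.5 N sinks it 3 mm, about 5 to 7 N takes it to the stop
- oblong_mid (a point): centre of the top face of the rectangular slate 121 x 143 x 7 mm on another, like rest: leave alone
- strip_mid (a point): centre of the top face of the narrow strip of slate 65 x 118 x 8 mm on another, like rest: leave alone
- arched: the slate to be sounded; origin at the centre of its underside, z up
- oblong: the rectangular slate on a rest; origin at the centre of its underside: leave alone
- strip: the narrow slate on a rest; origin at the centre of its underside: leave alone
- spare: a second arched gable blank 120 x 111 x 8 mm lying flat on the bench, on no rest: leave alone; origin at the centre of its underside
- pencil: carpenter's pencil 178 mm long, 8 mm high on the bench: leave alone; origin at the centre of its underside
- clamp: spring clamp 80 x 165 x 22 mm on the bench: leave alone; origin at the centre of its underside
- file: file with wooden handle, 291 mm long, 27 mm high, on the bench: leave alone; origin at the centre of its underside
- pliers: long-handled cream slate pliers 130 x 384 x 27 mm on the bench: leave alone; origin at the centre of its underside
There are look-alikes about, which are no part of the job. What is shaped like the arched but blue is not meant.

How it is judged (in metres and radians):
On the way, in this order (a step that is already met when the one before it is completed fails the run):
1. the fingertips press the arched slate near its middle (within 30 mm) and its pad sinks at least 3 mm (value of joint rest_a_pad above 0.003 m and contact force between the fingers and arched above 0.5 N and horizontal distance between the grasp point and arched_mid below 0.03 m), for 0.05 s.
2. the pad is up again and the hand is off the slate (value of joint rest_a_pad below 0.001 m and contact force between the fingers and arched below 0.1 N), for 0.1 s.
At the end, for the whole second after the job is handed in: The pad under the arched slate is up (within 1 mm), the slate lies level and at rest within 15 mm of where it was, the hand is more than 80 mm from it and more than 120 mm above the bench, the other slates are within 8 mm and the tools within 15 mm of where they were (value of joint rest_a_pad below 0.001 m and distance between the grasp point and arched_mid above 0.08 m and height (world z) of the grasp point above 0.12 m and distance of each of arched_mid, pencil, clamp, file, pliers from where it was at the start of the episode below 0.015 m and angle between arched's own z axis and vertical below 0.05 rad and linear speed of arched below 0.01 m/s and distance of each of oblong, strip, spare from where it was at the start of the episode below 0.008 m); the robot touches nothing.
It fails at once if the arched slate is pressed with more than 20 N (contact force between any of the fingers, the arm and arched above 20 N).
It fails at once if the arched slate is lifted (12 mm) or pushed aside (20 mm) (height (world z) of arched_mid above 0.063 m or distance of arched_mid from where it was at the start of the episode above 0.02 m).
It fails at once if another slate is touched (contact force between any of the fingers, the arm and oblong above 0.3 N or contact force between any of the fingers, the arm and strip above 0.3 N or contact force between any of the fingers, the arm and spare above 0.3 N).
It fails at once if a tool is touched (contact force between any of the fingers, the arm and pencil above 0.3 N or contact force between any of the fingers, the arm and clamp above 0.3 N or contact force between any of the fingers, the arm and file above 0.3 N or contact force between any of the fingers, the arm and pliers above 0.3 N).
It also fails if it takes over 43 s, if anything falls off the work surface, if the arm or the gripper's body presses on something with over 40 N, if the wrist force passes 120 N, or if a joint passes its speed limit or range.

## Robot

A 6-joint arm with a two-finger parallel gripper is mounted at the origin on a cart in front of the work surface, level with it; the furniture and walls round the work are solid. World frame = base frame: x ahead of the robot, y to its left, z up, the work surface at z = 0. Lengths are in mm, angles in rad, forces in N, time in s.
With the tool pointing down it reaches from about 325 to 900 mm from the base axis. Payload 3.5 kg.
Tool frame: the origin (TCP) lies midway between the tips of the shut fingers; the grasp point (between the pads) lies 19 mm behind it; z points along the fingers, y is the direction in which the jaws open and shut (so a half turn about z gives the same grasp; the last joint's range is limited). The gripper opens to 85 mm and grips with 20 to 120 N. Pads are 22 mm wide; open, the fingers measure 114 mm over their backs; the gripper's body (76 mm by 85 mm) begins 54 mm behind the grasp point. The pads swing forward as they close: fully open they stand 13 mm farther back than shut.
Start: joints at [1.099, 0.276, -0.026, 1.268, 0, 1.467], TCP at [225.316, 582.97, 231.313] pointing down, gripper open.
Joint ranges: [-3.12, 3.12], [-0.85, 1.88], [-1.08, 1.24], [-1.95, 2.15], [-1.57, 1.53], [-3.14, 3.14]. Speed limits (rad/s): [2.57, 2.57, 3.14, 3.14, 3.14, 3.14].

## Interface

Orientations are given as a rotation vector (axis times angle).
In Python, from station import bot, viewer gives the robot as it stands.
- The arm moves only by the tool drive_tool, never from a script. Its argument "deltas" is a list of rows, each a list of 3 entries, a list of its own where there are three numbers: the shift along the tool's x, y, z in m, then the turn about the tool's z in rad, then the finger opening in m, from 0 to 0.0854. A call has 1 to 12 rows; each row shifts and turns the commanded pose from where the row before left it, along the tool's axes as they then stand; what a row does not reach is not made up. A row lasts 1/8 s, in which the tool goes at most 62.5 mm and 10.7 degrees, less where a joint would pass 70% of its speed; a pose out of reach is approached as far as the arm can. A call with a gripper value outside its range is refused whole. The fingers move at their own pace and stop on an object; the grip force is fixed at half the most. Time passes only in rows, so rows that do not move let the fingers close. It gives the time, the measured TCP pose, the force and the opening at its end, in the units of the state.
- bot.state(): the state, without advancing time (a new reading comes with each control period).
- viewer.snapshot(name): name is "scene" or "top" or "wrist"; returns a dict with "color" (480x640x3 uint8, blue, green, red), "fx", "fy", "cx", "cy" (pixels), "pose" (4x4, takes a point from camera to world coordinates). Camera axes: x right, y down, z forward; pixel columns grow to the right and rows downward; lengths in mm; the calibration is good to about 2 mm. A picture is of the moment at which its call begins. There is no depth.
- bot.sign_off(): hands the job in, once; it reports no verdict.
The state is a dict: "time_s": time; "joint_pos": joint angles; "dq": joint speeds; "tau": joint torques, N m; "tool_pos": TCP position; "tcp_rot": TCP orientation; "force": force on the tool from outside, world axes, zero at the start; "torque": the same for the moment, N m; "finger_gap": opening from 0.0 (shut) to 1.0 (fully open).
Only numpy, scipy, OpenCV 4.12 (cv2) and the standard library are available. Lean on these libraries where they do the work, as an engineer would, in place of code of your own. Each camera call takes 0.05 s, during which the arm holds its last target. There are 200 camera calls.

## Working session

There is one attempt and no reset: what is moved stays moved. The work goes in short steps, Python scripts to look and compute and a tool call to move; the robot and the scene stay as the last step left them, time stands still between calls to the robot, and variables do not carry over. Pictures are saved under pics/ and viewed, about 8 in all and at most 12, crops included, and the job is handed in when it is done.

Besides the shell and the picture viewer there is one more tool, called after "Call:" in YAML: its name, and indented under it one key for each argument. drive_tool: Moves the arm, as the interface text tells. Its arguments: {"type":"object","properties":{"deltas":{"type":"array"}},"required":["deltas"]}

```bash
mkdir -p pics; python3 - <<'E'
from station import bot, viewer
import cv2,numpy as np
for n in("top","scene"):
    s=viewer.snapshot(n); cv2.imwrite(f"pics/{n}0.png",s["color"]); print(n,s["fx"],s["cx"],s["cy"],np.round(s["pose"],3).tolist())
print(bot.state())
E
```

```text
top 610.4058916039168 320.83431319738474 242.65082797811428 [[-0.003, -0.984, 0.177, 330.601], [-1.0, 0.001, -0.01, 189.796], [0.01, -0.177, -0.984, 1552.132], [0.0, 0.0, 0.0, 1.0]]
scene 564.2054014868047 320.93312006575496 244.78444381808492 [[0.895, -0.291, 0.339, 14.648], [-0.447, -0.576, 0.685, -977.41], [-0.004, -0.764, -0.645, 1190.586], [0.0, 0.0, 0.0, 1.0]]
{'time_s': 0.1, 'joint_pos': array([ 1.09859514e+00,  2.77053905e-01, -2.77693012e-02,  1.26799046e+00,
        2.86568569e-05,  1.46738549e+00]), 'dq': array([ 1.25494916e-04, -2.30002822e-03,  3.99659183e-03,  1.52808556e-03,
        1.23319178e-03, -6.45029391e-06]), 'tau': array([ 5.78322179e-04, -4.46706569e+01,  2.96129662e+01,  8.44658876e-03,
       -7.34028663e-05, -3.69913124e-06]), 'tool_pos': array([224.98605686, 582.33560617, 230.26135066]), 'tcp_rot': array([-5.75907025e-01, -3.08774289e+00,  3.02514253e-03]), 'force': array([ 0.28938191, -1.1024126 ,  1.13511663]), 'torque': array([0.03110898, 0.01971484, 0.0241964 ]), 'finger_gap': 0.9984073424906523}
```

View pics/top0.png

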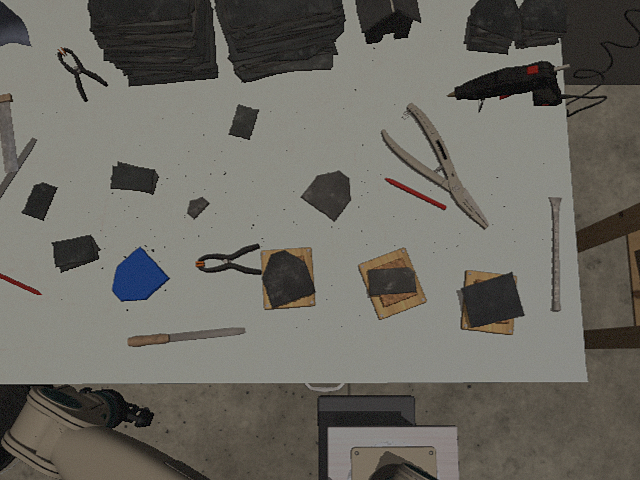

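View pics/scene0.png

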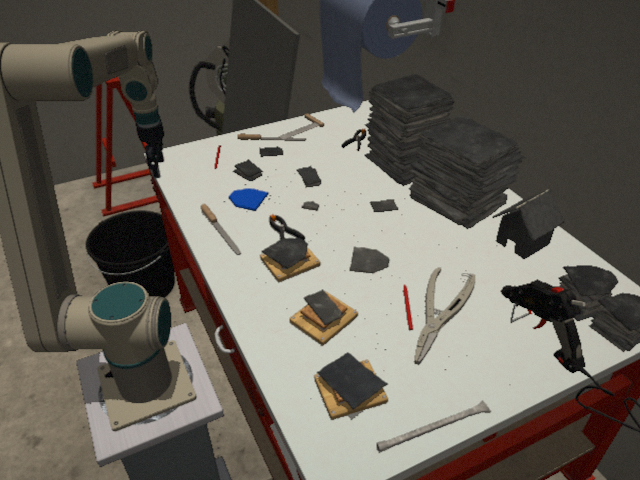

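The top view shows the arched slate on the left-hand rest at about (289,278). The strip is at (391,282), the oblong at (492,298), the spare at (328,194), and the clamp at (230,260) next to the target rest. Next I'll segment the target and cast its outline onto z=51.

```bash
cat > h.py <<'E'
import cv2,numpy as np
from station import bot,viewer
def ray(s,uv,z):
    uv=np.atleast_2d(uv).astype(float); P=np.array(s["pose"])
    d=np.c_[(uv[:,0]-s["cx"])/s["fx"],(uv[:,1]-s["cy"])/s["fy"],np.ones(len(uv))]@P[:3,:3].T
    return P[:3,3]+d*((z-P[2,3])/d[:,2])[:,None]
def dark(s,box,thr=85,sat=60):
    x0,y0,x1,y1=box; c=s["color"]; hsv=cv2.cvtColor(c,cv2.COLOR_BGR2HSV)
    m=np.zeros(c.shape[:2],np.uint8); m[y0:y1,x0:x1]=((hsv[...,2]<thr)&(hsv[...,1]<sat))[y0:y1,x0:x1]*255
    m=cv2.morphologyEx(m,cv2.MORPH_OPEN,np.ones((5,5)))
    return max(cv2.findContours(m,0,2)[0],key=cv2.contourArea)[:,0]
E
python3 - <<'E'
from h import *
s=viewer.snapshot("top"); c=dark(s,(255,242,325,315)); w=ray(s,c,51)[:,:2].astype(np.float32)
print(cv2.boundingRect(c),cv2.minAreaRect(w))
v=s["color"].copy(); cv2.drawContours(v,[c],-1,(0,255,0),1)
cv2.imwrite("pics/seg.png",cv2.resize(v[230:330,240:340],None,fx=5,fy=5))
print(bot.state()["tool_pos"])
E
```

```text
(264, 252, 49, 54) ((516.7828979492188, 262.7237548828125), (125.06440734863281, 112.68401336669922), 19.55764389038086)
[225.05140388 582.41724727 230.40857346]
```

View pics/seg.png

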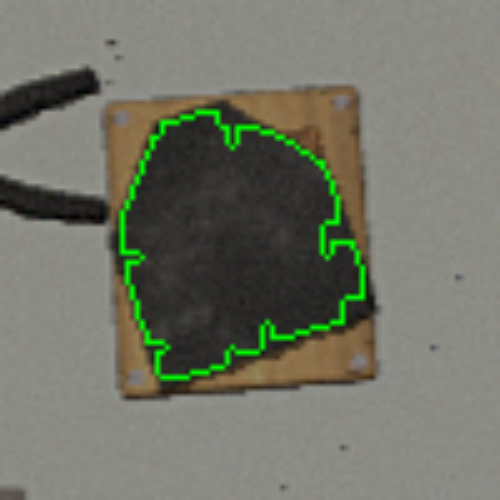

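The outline fits the slate, and its middle is at about (517, 263). I'll shut the fingers and travel above it at the present height.

Call:
drive_tool:
  deltas:
    - [[-0.02,-0.01,0],0,0]
    - [[-0.046,-0.023,0],0,0]
    - [[-0.046,-0.023,0],0,0]
    - [[-0.046,-0.023,0],0,0]
    - [[-0.046,-0.023,0],0,0]
    - [[-0.046,-0.023,0],0,0]
    - [[-0.046,-0.023,0],0,0]
    - [[-0.046,-0.023,0],0,0]
    - [[-0.046,-0.023,0],0,0]
    - [[0,0,0],0,0]
    - [[0,0,0],0,0]
    - [[0,0,0],0,0]

```text
time_s: 1.65
tool_pos: [516.4, 262.5, 231.2]
tcp_rot: [-0.574, -3.088, 0.0]
force: [1.1, -0.8, -0.9]
finger_gap: -0.001
```

```bash
python3 - <<'E'
from h import *
from scipy.spatial.transform import Rotation as R
s=viewer.snapshot("wrist"); st=bot.state(); print(st["tool_pos"],st["tcp_rot"],st["force"],st["finger_gap"],st["time_s"])
Rm=R.from_rotvec(st["tcp_rot"]).as_matrix()
print("delta tool",Rm.T@(np.array([517,263,51])-st["tool_pos"]))
P=np.array(s["pose"]); q=P[:3,:3].T@(np.array([517,263,51])-P[:3,3]); print("px",s["fx"]*q[0]/q[2]+s["cx"],s["fy"]*q[1]/q[2]+s["cy"])
np.save("w.npy",s,allow_pickle=True); cv2.imwrite("pics/w1.png",s["color"])
E
```

```text
[516.37701028 262.77080056 231.3013965 ] [-5.73660996e-01 -3.08842066e+00  1.25699532e-04] [-0.88998255 -0.02340837 -0.58021601] -0.0011527367975914052 1.7
delta tool [ -0.55786942   0.46321562 180.3011604 ]
px 316.3799445745308 208.61132219032137
```

View pics/w1.png

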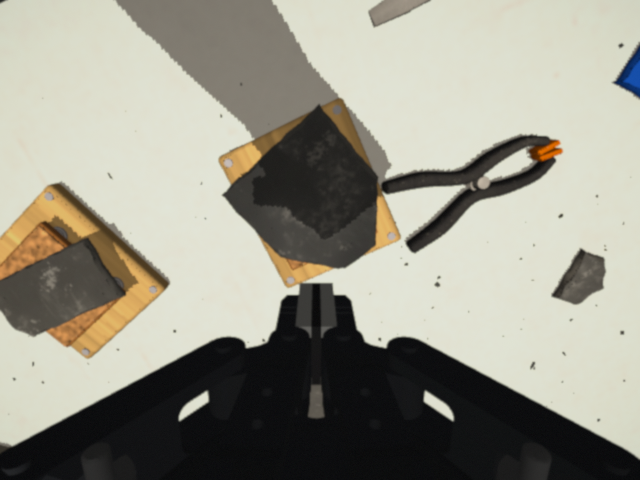

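The wrist view shows the shut fingers over the arched slate, which is at (223–380, 105–267). The clamp is at its right and the strip at far left. I'll check the middle from this view.

```bash
python3 - <<'E'
from h import *
s=np.load("w.npy",allow_pickle=True).item(); hsv=cv2.cvtColor(s["color"],cv2.COLOR_BGR2HSV)
c=dark(s,(215,95,381,275),95,70); w=ray(s,c,51)[:,:2].astype(np.float32)
print(cv2.boundingRect(c),cv2.minAreaRect(w),cv2.minAreaRect(c))
v=s["color"].copy(); cv2.drawContours(v,[c],-1,(0,255,0),1); cv2.imwrite("pics/w1s.png",cv2.resize(v[80:300,190:420],None,fx=2.5,fy=2.5))
E
```

```text
(226, 107, 152, 160) ((514.04443359375, 264.25604248046875), (124.28331756591797, 113.07975006103516), 20.478729248046875) ((317.1361999511719, 200.77859497070312), (139.7519989013672, 131.08872985839844), 46.84760665893555)
```

View pics/w1s.png

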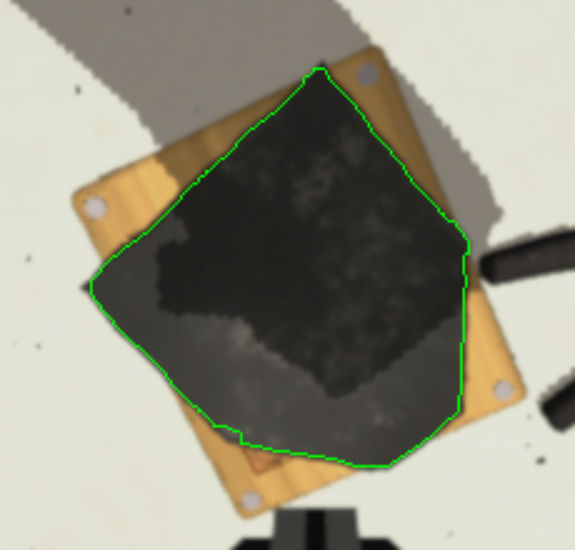

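The two views agree to about 3 mm, with the middle at about (515, 264). The fingers are already within 2 mm of that, so I'll descend to just above the slate.

Call:
drive_tool:
  deltas:
    - [[0.001,0,0.03],0,0]
    - [[0,0,0.04],0,0]
    - [[0,0,0.04],0,0]
    - [[0,0,0.03],0,0]
    - [[0,0,0.02],0,0]
    - [[0,0,0.01],0,0]
    - [[0,0,0],0,0]
    - [[0,0,0],0,0]
    - [[0,0,0],0,0]

```text
time_s: 2.82
tool_pos: [517.3, 262.9, 62.5]
tcp_rot: [0.575, 3.087, 0.002]
force: [0.9, 0.0, -0.2]
finger_gap: 0.0
```

Call:
drive_tool:
  deltas:
    - [[0,0,0.003],0,0]
    - [[0,0,0.003],0,0]
    - [[0,0,0.003],0,0]
    - [[0,0,0.001],0,0]
    - [[0,0,0.001],0,0]
    - [[0,0,0],0,0]
    - [[0,0,0],0,0]

```text
time_s: 3.7
tool_pos: [516.1, 262.4, 50.3]
tcp_rot: [-0.576, -3.088, 0.001]
force: [-1.9, -0.6, 1.8]
finger_gap: 0.001
```

Call:
drive_tool:
  deltas:
    - [[0,0,0.001],0,0]
    - [[0,0,0.001],0,0]
    - [[0,0,0],0,0]
    - [[0,0,0],0,0]

```text
time_s: 4.2
tool_pos: [516.3, 262.4, 48.3]
tcp_rot: [-0.576, -3.088, 0.0]
force: [-1.9, -0.8, 2.7]
finger_gap: 0.004
```

```bash
python3 - <<'E'
from h import *
F=[]
for i in range(6):
    s=viewer.snapshot("wrist"); t=bot.state(); F.append([*t["tool_pos"],*t["force"]])
print(np.mean(F,0).round(2),np.std(F,0).round(2),t["time_s"])
E
```

```text
[516.27 262.44  48.32  -1.91  -0.77   2.58] [0.01 0.01 0.02 0.35 0.6  0.46] 4.5
```

Contact is confirmed: 2.6 N with the tip at z about 48.3. I'll go 2 to 3 mm further.

Call:
drive_tool:
  deltas:
    - [[0,0,0.001],0,0]
    - [[0,0,0.001],0,0]
    - [[0,0,0.0005],0,0]
    - [[0,0,0],0,0]
    - [[0,0,0],0,0]
    - [[0,0,0],0,0]

```text
time_s: 5.25
tool_pos: [516.4, 262.5, 45.9]
tcp_rot: [0.576, 3.088, -0.0]
force: [-2.1, -1.9, 4.1]
finger_gap: 0.003
```

```bash
python3 - <<'E'
from h import *
F=[]
for i in range(6):
    s=viewer.snapshot("wrist"); t=bot.state(); F.append([*t["tool_pos"],*t["force"]])
print(np.mean(F,0).round(2),np.std(F,0).round(2),t["time_s"])
cv2.imwrite("pics/w2.png",s["color"])
E
```

```text
[516.33 262.49  45.83  -1.92  -1.28   4.28] [0.01 0.01 0.01 0.53 0.52 0.44] 5.55
```

View pics/w2.png

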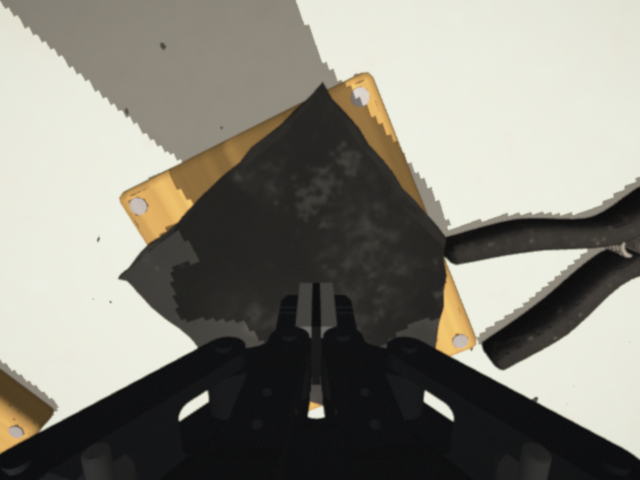

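The fingertips are pressing on the slate near its middle, at about 4.3 N and roughly 5 mm down. I'll go 1 mm more for margin, then come up straight.

Call:
drive_tool:
  deltas:
    - [[0,0,0.001],0,0]
    - [[0,0,0],0,0]
    - [[0,0,0],0,0]
    - [[0,0,0],0,0]

```text
time_s: 6.05
tool_pos: [516.4, 262.5, 44.8]
tcp_rot: [-0.576, -3.088, -0.0]
force: [-2.6, -1.4, 4.3]
finger_gap: 0.004
```

Call:
drive_tool:
  deltas:
    - [[0,0,-0.002],0,0]
    - [[0,0,-0.002],0,0]
    - [[0,0,-0.003],0,0]
    - [[0,0,-0.004],0,0]
    - [[0,0,-0.01],0,0]
    - [[0,0,-0.03],0,0]
    - [[0,0,-0.04],0,0]
    - [[0,0,-0.05],0,0]
    - [[0,0,-0.04],0,0]
    - [[0,0,0],0,0]
    - [[0,0,0],0,0]
    - [[0,0,0],0,0]

```text
time_s: 7.55
tool_pos: [515.3, 262.1, 224.2]
tcp_rot: [-0.576, -3.086, 0.002]
force: [0.6, -0.8, -0.0]
finger_gap: 0.001
```

```bash
python3 - <<'E'
from h import *
s=viewer.snapshot("wrist"); c=dark(s,(215,95,381,275),95,70); print(cv2.minAreaRect(ray(s,c,51)[:,:2].astype(np.float32)))
F=np.mean([(viewer.snapshot("wrist"),bot.state()["force"])[1] for _ in range(4)],0); print(F,bot.state()["tool_pos"],bot.state()["time_s"])
cv2.imwrite("pics/w3.png",s["color"])
E
```

```text
((513.9619750976562, 264.342041015625), (124.3133316040039, 112.88104248046875), 20.120954513549805)
[ 0.05754009 -0.17622032 -0.0672785 ] [515.91703642 262.32792376 224.90487297] 7.8
```

View pics/w3.png

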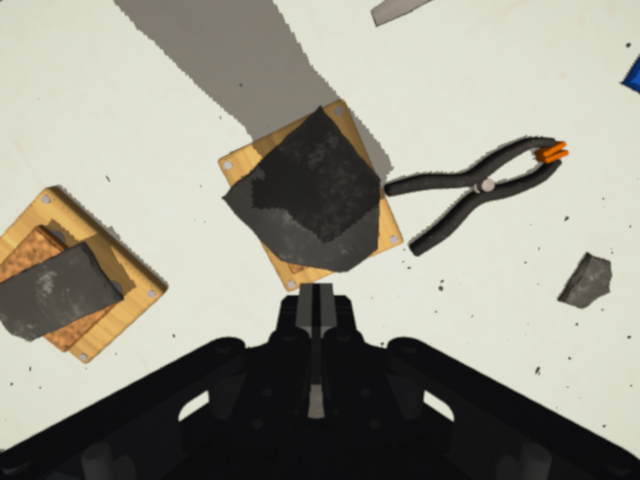

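The slate is unmoved, with its middle again at (514, 264), and the clamp and strip are where they were. While in contact the tip moved from z=50.3 to 44.8, so the pad sank at least 5 mm. I'm handing in.

```bash
python3 -c "
from station import bot
print(bot.sign_off())"
```

```text
the job is handed in; nothing more can be done
None
```

I sounded the arched slate with the shut fingertips and handed the job in; the sign-off gave no verdict.

- **Press:** the tips came down at about (516, 262) mm. The top and wrist cameras put the slate's middle at (517, 263) and (514, 264). The tip went down to z = 44.8 mm with the slate's top at about 51 mm at rest. That is a sink of roughly 5.5 to 6 mm at about 4.5 N, far below the 20 N limit. I worked the sink out from tip travel and force, because the pad joint itself cannot be read.
- **Release:** the hand then went straight up to z = 225 mm and the measured force returned to about 0 N.
- **Last checks:** the final wrist view put the slate within 0.2 mm of its earlier measured place. The clamp and strip looked unmoved in that view. I did not look again at the oblong, spare, pencil, file and pliers, but the hand only travelled above the bench and came down over the target. No check failed or disagreed.

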